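Take the label roll out of its box and show it

ROBOT

A 7-joint arm with a two-finger parallel gripper is mounted at the origin on a cart in front of the work surface, level with it; the furniture and walls round the work are solid. World frame = base frame: x ahead of the robot, y to its left, z up, the work surface at z = 0. Lengths are in m, angles in rad, forces in N, time in s.
With the tool pointing down it reaches from about 0.4 to 0.85 m from the base axis. Payload 4.5 kg.
Tool frame: the origin (TCP) lies midway between the tips of the shut fingers; the grasp point (between the pads) lies 19 mm behind it; z points along the fingers, y is the line along which they close (so a half turn about z gives the same grasp; the last joint's range is limited). The gripper opens to 88 mm and grips with 3 to 60 N. Pads are 18 mm wide; open, the fingers measure 123 mm over their backs; the gripper's body (75 mm by 187 mm) begins 45 mm behind the grasp point.
Start: joints at [-1.26, 0.689, -0.195, 1.565, 0.157, 0.902, -0.215], TCP at [0.171, 0.601, 0.239] pointing down, gripper open.
Joint ranges: [-3.01, 3.01], [-0.46, 2.08], [-1.47, 1.51], [0.13, 2.56], [-1, 4.14], [0.04, 2.09], [-2.66, 2.66]. Speed limits (rad/s): [2.57, 2.57, 3.14, 3.14, 3.14, 3.14, 3.14].

INTERFACE

Orientations are given as a unit quaternion [x, y, z, w].
In Python, from plant import get_state, viewer, workorder gives the robot as it stands. The module is installed in compiled form; this text tells all that it offers.
- The arm moves only by the tool step_arm, never from a script. Its argument "motion" is a list of rows, each an object of numbers: "wx", "wy", "wz": the turn, a rotation vector about the tool's x, y, z each as a share of 180 degrees, from -1 to 1; "dx", "dy", "dz": the shift along the tool's x, y, z each as a share of 8 cm, from -1 to 1; "claw": the finger opening in mm, from 0 to 88.1. A call has 1 to 8 rows; each row is the pose to reach, as a shift and turn from the pose commanded when the call began, along the tool's axes at that moment, turning the shorter way round; what a row does not reach only later rows make up. A row lasts 1/10 s, in which the tool goes at most 50 mm and 8.59 degrees, less where a joint would pass 70% of its speed; a pose out of reach is approached as far as the arm can. A call with a number of a shift or a turn outside -1 to 1 is refused whole. A call with a gripper value outside its range is refused whole. The fingers move at their own pace and stop on an object; "force" is the grip in N (left out, the last holds). Time passes only in rows, so rows that repeat a pose let the fingers close. It gives the time, the measured TCP pose, the force, the opening and the grip force at its end, in the units of the state.
- get_state(): the state, without advancing time (a new reading comes with each control period).
- viewer.snapshot(name): name is "side" or "top" or "wrist"; returns (picture, depth): 384x512x3 uint8, red, green, blue; 384x512 float32, m along the optical axis (not along the pixel's ray), 0 where there is no reading.
- viewer.calibration(name): a dict with "vfov" (degrees; the focal length in pixels is half the picture's height over the tangent of half this angle, whatever the lens; pixels are square), "cx", "cy" (the principal point, pixels), "extrinsics" (4x4, takes a point from camera to world coordinates). Camera axes: x right, y down, z forward; pixel columns grow to the right and rows downward; lengths in m; the calibration is good to about 2 mm. A picture is of the moment at which its call begins: read the wrist's pose just before it. calibration takes no time and is no camera call; for the wrist camera it gives the pose at the moment of the call.
- workorder.finish_job(): hands the job in; it is judged then, once.
The state is a dict: "clock": time; "q": joint angles; "qd": joint speeds; "joint_torque": joint torques, N m; "tool_pos": TCP position; "eef_rot": TCP orientation; "contact_force": force on the tool from outside, world axes, zero at the start; "moment": the same for the moment, N m; "opening": opening from 0.0 (shut) to 1.0 (fully open); "finger_force": force on a finger pad.
Only numpy, scipy, OpenCV 4.12 (cv2) and the standard library are available. Lean on these libraries where they do the work, as an engineer would, in place of code of your own. Each camera call takes 0.05 s, during which the arm holds its last target. There are 200 camera calls.

TASK

Open the cover flap of the steel label box (it has a T-shaped pull) until it stands upright and leave it standing open, then draw out the label roll hidden inside. Carry the roll over the middle of the small wooden tray and finish while still holding it there, motionless, about 15 cm above the worktop: do not put it down or let go. Leave the tray and everything else on the worktop where it stands.

Things in the scene. Friction and masses are not known exactly. Their poses are not given: they have to be found in the camera images.
- label_box: Fixed open-topped steel box, 120 (x) x 130 (y) x 80 mm high, walls 4 mm, inner floor 8 mm above the worktop, covered by the flap. Origin: centre of its underside; z up; hinge on its +y side, label slot on its -y side. Inside, two ribs (36 mm long in x, top 20 mm above the worktop, at y = -50 and +11 mm) cradle the roll; 33 mm or more are free beside each flat face of the roll.
- flap (a joint): Hinge of the cover flap, an aluminium plate 126 x 134 x 5 mm on top of the box: 0 = shut, 1.57 = standing upright, 1.85 = end stop, leaning back. Its pull side (the box's -y side) goes up; a stiff hinge holds it at any angle. It takes about 1 to 2.5 N at the pull to move it. Standing up, its edge is 215 mm above the worktop. It may start a little ajar.
- flap_grip (a point): Centre of the cover's T-shaped pull: a black round bar, 16 mm in diameter, 36 mm long, parallel to the hinge line (box x axis), on a thin central stem; 32 mm above the plate's upper face, 110 mm from the hinge line. Pinched by its two flat ends (closing along the box's x axis) it turns between the fingers as the flap swings, so the gripper may keep pointing down.
- flap_hinge (a point): Middle of the hinge line (parallel to the box's x axis), on the box's +y rim, 80 mm above the worktop. Opening the flap turns it about the box's -x axis. Shut, the centre of the pull lies 110 mm from here in the box's -y direction and 37 mm up.
- label_roll: White roll of scale labels, a cylinder 61 mm in diameter and 40 mm wide, about 0.1 kg, lying on its round side inside the box under the flap. Origin: centre of one flat face; its own z axis is the roll's axis (level, parallel to the box's x axis) and points to the other face.
- roll_mid (a point): Centre of the label roll, halfway between its flat faces; about 38 mm above the worktop while in the box. Take it by its two flat faces, 40 mm apart.
- wood_tray: Small loose wooden tray, 70 mm along its own x, 140 mm along its own y, 12 mm high, flat on the worktop. Origin: centre of its underside. (A lamp hangs 0.55 m above the worktop at x = 0.52 to 0.54, y below -0.04.)
- spare_roll: Bystander: another label roll, 61 mm in diameter, 40 mm high, standing flat in the open on the worktop. Not the wanted one. Origin: centre of its underside.
- spice_jar: Bystander: spice jar, 44 mm in diameter, 96 mm high. Origin: centre of its underside.
- small_tin: Bystander: tin, 75 mm in diameter, 58 mm high. Origin: centre of its underside.
- order_pad: Bystander: order pad, 148 (x) x 109 (y) x 14 mm, lying flat. Origin: centre of its underside.
- timer: Bystander: kitchen timer, 58 mm in diameter, 46 mm high. Origin: centre of its underside.
- tape_roll: Bystander: roll of tape, 94 mm in diameter, 48 mm high. Origin: centre of its underside.

How it is judged:
By the outcome, as a careful person would: the job done as asked, in the order asked, and still so for the second after the job is handed in, while the arm keeps its last pose, push and grip.
It also fails if it takes over 48 s, if anything falls off the work surface, if the arm or the gripper's body presses on something with over 40 N, if the wrist force passes 120 N, or if a joint passes its speed limit or range.

## Working session

There is one attempt and no reset: what is moved stays moved. The work goes in short steps, Python scripts to look and compute and a tool call to move; the robot and the scene stay as the last step left them, time stands still between calls to the robot, and variables do not carry over. Pictures are saved under pics/ and viewed, at most 10 in all, crops included, and the job is handed in when it is done.

Besides the shell and the picture viewer there is one more tool, called after "Emit:" by a JSON object that holds its "op" and its "data", one argument or row to a line. step_arm: Moves the arm, as the interface text tells. Shift numbers are shares of 8 cm and turn numbers shares of 180 degrees, none past 1 either way. Its arguments: {"type":"object","properties":{"motion":{"type":"array","items":{"type":"object","properties":{"wx":{"type":"number","minimum":-1,"maximum":1},"wy":{"type":"number","minimum":-1,"maximum":1},"wz":{"type":"number","minimum":-1,"maximum":1},"dx":{"type":"number","minimum":-1,"maximum":1},"dy":{"type":"number","minimum":-1,"maximum":1},"dz":{"type":"number","minimum":-1,"maximum":1},"claw":{"type":"number"}}}},"force":{"type":"number"}},"required":["motion"]}

```bash
mkdir -p pics; cat > h.py <<'E'
import numpy as np, cv2
from plant import get_state, viewer, workorder
from scipy.spatial.transform import Rotation as R
def snap(n,save=None):
    c=viewer.calibration(n); p,d=viewer.snapshot(n)
    if save: cv2.imwrite('pics/'+save+'.png',p[:,:,::-1])
    np.savez('pics/'+(save or n)+'.npz',p=p,d=d,E=c['extrinsics'],k=np.array([c['vfov'],c['cx'],c['cy']]))
    return p,d,c
def cloud(p,d,c):
    f=p.shape[0]/2/np.tan(np.radians(c['vfov'])/2)
    v,u=np.mgrid[:p.shape[0],:p.shape[1]]
    P=np.stack([(u-c['cx'])/f*d,(v-c['cy'])/f*d,d],-1)
    E=np.array(c['extrinsics']); return P@E[:3,:3].T+E[:3,3]
def st():
    s=get_state(); print({k:np.round(s[k],3).tolist() for k in('clock','q','tool_pos','eef_rot','contact_force','opening','finger_force')}); return s
E
python3 - <<'E'
from h import *
s=st()
ims=[]
for n in('top','side'):
    p,d,c=snap(n,n+'0'); ims.append(p); print(n,c['vfov'],c['cx'],c['cy'],np.round(c['extrinsics'],3).tolist(),(d>0).mean())
E
```

```text
{'clock': 0.0, 'q': [-1.26, 0.69, -0.194, 1.566, 0.157, 0.902, -0.215], 'tool_pos': [0.171, 0.601, 0.238], 'eef_rot': [0.138, 0.99, -0.001, -0.0], 'contact_force': [-0.041, 0.279, 0.089], 'opening': 0.999, 'finger_force': 0.0}
top 57.887451818913405 252.77928079268924 187.79159112683865 [[-0.068, -0.975, 0.211, 0.241], [-0.998, 0.067, -0.009, -0.026], [-0.005, -0.211, -0.977, 1.454], [0.0, 0.0, 0.0, 1.0]] 0.9959818522135416
side 45.50689654520864 256.30007075157783 191.54579431867742 [[0.924, -0.252, 0.287, -0.053], [-0.382, -0.593, 0.709, -1.455], [-0.008, -0.764, -0.645, 1.388], [0.0, 0.0, 0.0, 1.0]] 0.9958089192708334
```

View pics/top0.png

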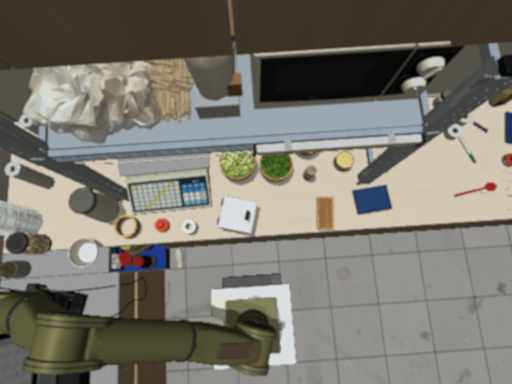

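View pics/side0.png

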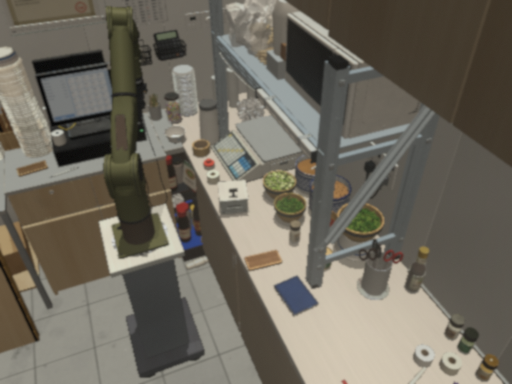

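Top view: box flap about (238,215) with the pull at (248,215), tray (325,213), spare roll (189,227), jar (310,173). The shelf overhangs beyond row ~150. Side view: box at (233,197), tray at (263,260).

```bash
python3 - <<'E'
from h import *
def load(n):
    z=np.load(f'pics/{n}0.npz');c=dict(vfov=z['k'][0],cx=z['k'][1],cy=z['k'][2],extrinsics=z['E']);return z['p'],cloud(z['p'],z['d'],c)
for n,(u0,u1,v0,v1),(a0,a1,b0,b1) in (('top',(210,265,188,245),(310,340,190,235)),('side',(210,260,172,220),(240,290,245,275))):
    p,W=load(n)
    S=np.zeros(p.shape[:2],bool);S[v0:v1,u0:u1]=1
    z=W[...,2]
    m=S&(z>.072)&(z<.13)&(p.min(-1)>120)
    m=cv2.morphologyEx(m.astype(np.uint8),cv2.MORPH_OPEN,np.ones((3,3)))>0
    q=W[m];r=cv2.minAreaRect(q[:,:2].astype(np.float32)*1000);A=np.c_[q[:,:2]-q[:,:2].mean(0),np.ones(len(q))]
    print(n,'plate',len(q),r,cv2.boxPoints(r).round().tolist(),'plane',np.linalg.lstsq(A,q[:,2],rcond=None)[0].round(3))
    m=S&(p.max(-1)<70)&(z>.07);print(' pull',m.sum(),np.median(W[m],0).round(4),W[m].min(0).round(3),W[m].max(0).round(3))
    S[:]=0;S[b0:b1,a0:a1]=1
    pi=p.astype(int);m=S&(pi[...,0]-pi[...,2]>50)&(abs(z)<.04)
    q=W[m];r=cv2.minAreaRect(q[:,:2].astype(np.float32)*1000);print(' tray',len(q),r,np.median(q[:,2]))
    m=(W[...,0]>.3)&(W[...,0]<.8)&(abs(W[...,1])<.5)&(z>.3); print(' high stuff near', W[m].min(0).round(2) if m.any() else 0)
    # heights grid around box: max z in 5cm cells
    for x in np.arange(.3,.85,.05): print(round(x,2),[ (lambda t: round(float(t.max()),2) if len(t) else -1)(z[(W[...,0]>=x)&(W[...,0]<x+.05)&(W[...,1]>=y)&(W[...,1]<y+.05)]) for y in np.arange(-.4,.3,.05)])
# enlarged crops
a=cv2.imread('pics/top0.png')[130:250,170:370];b=cv2.imread('pics/side0.png')[130:290,180:340]
cv2.imwrite('pics/crop0.png',np.hstack([cv2.resize(a,(500,300),interpolation=2),cv2.resize(b,(300,300),interpolation=2)]))
E
```

```text
top plate 1041 ((436.4730224609375, 34.12439727783203), (142.05967712402344, 125.21753692626953), 74.34412384033203) [[357.0, -17.0], [478.0, -51.0], [516.0, 86.0], [395.0, 119.0]] plane [-0.003 -0.018  0.087]
 pull 14 [ 0.4228 -0.0097  0.1257] [ 0.411 -0.014  0.121] [ 0.434 -0.005  0.131]
 tray 569 ((426.9178771972656, -335.163330078125), (71.26907348632812, 141.14247131347656), 83.43460845947266) 0.013028164977934464
 high stuff near [ 0.52 -0.5   0.3 ]
0.3 [-0.8, -0.8, -0.79, -0.81, -0.81, -0.8, -0.8, -0.8, -0.8, -0.79, -0.8, -0.8, -0.8, -0.81]
0.35 [0.02, 0.02, 0.02, 0.01, 0.01, 0.01, 0.01, 0.09, 0.1, 0.09, 0.09, 0.01, 0.05, 0.05]
0.4 [0.02, 0.03, 0.02, 0.01, 0.01, 0.01, 0.01, 0.13, 0.12, 0.09, 0.09, 0.01, 0.05, 0.05]
0.45 [0.02, 0.02, 0.01, 0.01, 0.01, 0.01, 0.01, 0.09, 0.09, 0.09, 0.05, 0.06, 0.06, 0.06]
0.5 [0.61, 0.6, 0.61, 0.61, 0.6, 0.61, 0.61, 0.61, 0.6, 0.6, 0.6, 0.6, 0.6, 0.6]
0.55 [1.02, 1.03, 1.03, 1.03, 1.04, 1.04, 1.05, 1.05, 1.06, 1.06, 1.06, 1.07, 1.07, 1.07]
0.6 [0.86, 0.86, 0.86, 0.86, 0.86, 0.86, 0.86, 1.03, 0.86, 0.86, 0.74, 0.75, 0.82, 0.82]
0.65 [0.06, 0.07, 0.08, 0.09, 0.08, 0.08, 0.09, 0.95, 0.75, 0.83, 0.75, 0.77, 0.78, 0.8]
0.7 [-1, -1, -1, -1, -1, -1, 0.01, 0.73, -1, 0.08, 0.74, 0.74, 0.75, 0.75]
0.75 [-1, -1, -1, -1, -1, -1, -1, 0.67, -1, -1, 0.64, 0.65, 0.65, -1]
0.8 [-1, -1, -1, -1, -1, -1, -1, 0.6, -1, -1, -1, -1, -1, -1]
side plate 535 ((434.8973388671875, 28.821083068847656), (149.29090881347656, 125.71212005615234), 74.70204162597656) [[355.0, -27.0], [476.0, -60.0], [515.0, 84.0], [394.0, 117.0]] plane [-0.01  -0.03   0.085]
  return _methods._mean(a, axis=axis, dtype=dtype,
  ret = um.true_divide(
Traceback (most recent call last):
ValueError: zero-size array to reduction operation minimum which has no identity
```

```bash
python3 - <<'E'
from h import *
for n in('top','side'):
    z=np.load(f'pics/{n}0.npz');c=dict(vfov=z['k'][0],cx=z['k'][1],cy=z['k'][2],extrinsics=z['E']);W=cloud(z['p'],z['d'],c);h=W[...,2]
    print(n)
    for x in np.arange(0,.6,.1): print(round(x,1),[(lambda t: round(float(t.max()),2) if len(t) else -1)(h[(W[...,0]>=x)&(W[...,0]<x+.1)&(W[...,1]>=y)&(W[...,1]<y+.1)]) for y in np.arange(0,.8,.1)])
E
```

```text
top
0.0 [0.56, 0.68, 0.81, 0.84, -0.8, 0.03, 0.01, 0.33]
0.1 [0.02, 0.68, 0.82, 0.83, 0.79, 0.7, 0.34, 0.1]
0.2 [-0.8, -0.8, -0.8, -0.8, 0.71, 0.67, 0.57, 0.2]
0.3 [0.1, 0.09, 0.05, 0.04, 0.05, 0.06, 0.06, 0.06]
0.4 [0.12, 0.09, 0.06, 0.06, 0.06, 0.23, 0.23, 0.01]
0.5 [1.06, 1.07, 1.07, 1.04, 0.78, 0.75, 0.23, 0.01]
side
0.0 [0.57, 0.69, 0.81, 0.83, -1, -1, 0.13, 0.43]
0.1 [0.01, 0.68, 0.81, 0.83, 0.75, 0.6, 0.35, 0.15]
0.2 [-0.8, -0.8, -0.8, -0.8, 0.71, 0.6, 0.44, 0.04]
0.3 [0.1, 0.09, 0.05, 0.03, 0.05, 0.06, 0.06, 0.17]
0.4 [0.11, 0.09, 0.06, 0.06, 0.06, 0.23, 0.23, 0.14]
0.5 [0.6, 0.7, 0.78, 0.75, 0.76, 0.74, 0.23, 0.0]
```

Emit:
{"op": "step_arm", "data": {
  "motion": [
    {"dz":-0.6},
    {"dz":-0.8,"wz":0.05},
    {"dz":-0.8,"wz":0.1}
  ]
}}

```text
$.motion[0]: bad value
```

Emit:
{"op": "step_arm", "data": {
  "motion": [
    {"dx":0,"dy":0,"dz":-0.5,"wx":0,"wy":0,"wz":0.04,"claw":88},
    {"dx":0,"dy":0,"dz":-0.8,"wx":0,"wy":0,"wz":0.08,"claw":88},
    {"dx":0,"dy":0,"dz":-0.8,"wx":0,"wy":0,"wz":0.12,"claw":88},
    {"dx":0,"dy":0,"dz":-0.8,"wx":0,"wy":0,"wz":0.16,"claw":88},
    {"dx":0,"dy":0,"dz":-0.8,"wx":0,"wy":0,"wz":0.2,"claw":88},
    {"dx":0,"dy":0,"dz":-0.8,"wx":0,"wy":0,"wz":0.25,"claw":88}
  ],
  "force": 20
}}

```text
clock: 0.7
tool_pos: [0.1706, 0.6009, 0.3023]
eef_rot: [0.506, 0.863, -0.0, 0.0]
contact_force: [-0.0, 0.1, 0.1]
opening: 0.998
finger_force: 0.0
```

Emit:
{"op": "step_arm", "data": {
  "motion": [
    {"dx":-0.4,"dy":0,"dz":0,"wx":0,"wy":0,"wz":0.04,"claw":88},
    {"dx":-0.9,"dy":0,"dz":0,"wx":0,"wy":0,"wz":0.08,"claw":88},
    {"dx":-1,"dy":0,"dz":0,"wx":0,"wy":0,"wz":0.12,"claw":88},
    {"dx":-1,"dy":0,"dz":0,"wx":0,"wy":0,"wz":0.16,"claw":88},
    {"dx":-1,"dy":0,"dz":0,"wx":0,"wy":0,"wz":0.2,"claw":88},
    {"dx":-1,"dy":0,"dz":0,"wx":0,"wy":0,"wz":0.25,"claw":88}
  ]
}}

```text
clock: 1.3
tool_pos: [0.2101, 0.5312, 0.3024]
eef_rot: [0.795, 0.606, -0.0, 0.0]
contact_force: [-0.0, -0.6, 0.0]
opening: 1.003
finger_force: 0.0
```

Emit:
{"op": "step_arm", "data": {
  "motion": [
    {"dx":-0.4,"dy":0.4,"dz":0,"wx":0,"wy":0,"wz":0,"claw":88},
    {"dx":-0.8,"dy":0.8,"dz":0,"wx":0,"wy":0,"wz":0,"claw":88},
    {"dx":-1,"dy":1,"dz":0,"wx":0,"wy":0,"wz":0,"claw":88}
  ]
}}

```text
clock: 1.6
tool_pos: [0.2686, 0.4296, 0.3025]
eef_rot: [0.795, 0.607, -0.001, 0.001]
contact_force: [0.8, 0.0, 0.4]
opening: 0.999
finger_force: 0.0
```

Emit:
{"op": "step_arm", "data": {
  "motion": [
    {"dx":-0.4,"dy":0.4,"dz":0,"wx":0,"wy":0,"wz":0,"claw":88},
    {"dx":-0.8,"dy":0.8,"dz":0,"wx":0,"wy":0,"wz":0,"claw":88},
    {"dx":-1,"dy":1,"dz":0,"wx":0,"wy":0,"wz":0,"claw":88}
  ]
}}

```text
clock: 1.9
tool_pos: [0.3248, 0.3315, 0.3027]
eef_rot: [0.795, 0.607, -0.001, 0.001]
contact_force: [0.7, 0.8, -0.6]
opening: 1.0
finger_force: 0.0
```

Emit:
{"op": "step_arm", "data": {
  "motion": [
    {"dx":-0.4,"dy":0.4,"dz":0,"wx":0,"wy":0,"wz":0,"claw":88},
    {"dx":-0.8,"dy":0.8,"dz":0,"wx":0,"wy":0,"wz":0,"claw":88},
    {"dx":-1,"dy":1,"dz":0,"wx":0,"wy":0,"wz":0,"claw":88}
  ]
}}

```text
clock: 2.2
tool_pos: [0.381, 0.2336, 0.3027]
eef_rot: [0.795, 0.607, -0.0, 0.001]
contact_force: [0.8, -0.7, -0.3]
opening: 1.001
finger_force: 0.0
```

Emit:
{"op": "step_arm", "data": {
  "motion": [
    {"dx":-0.5,"dy":0.3,"dz":0,"wx":0,"wy":0,"wz":0,"claw":88},
    {"dx":-1,"dy":0.5,"dz":0,"wx":0,"wy":0,"wz":0,"claw":88}
  ]
}}

```text
clock: 2.4
tool_pos: [0.3985, 0.1485, 0.3026]
eef_rot: [0.793, 0.609, 0.0, 0.0]
contact_force: [0.5, -0.3, 0.0]
opening: 0.994
finger_force: 0.0
```

Emit:
{"op": "step_arm", "data": {
  "motion": [
    {"dx":-0.5,"dy":0.25,"dz":0,"wx":0,"wy":0,"wz":0,"claw":88},
    {"dx":-1,"dy":0.5,"dz":0,"wx":0,"wy":0,"wz":0,"claw":88},
    {"dx":-1,"dy":0.5,"dz":0,"wx":0,"wy":0,"wz":0,"claw":88},
    {"dx":-1,"dy":0.5,"dz":0,"wx":0,"wy":0,"wz":0,"claw":88}
  ]
}}

```text
clock: 2.8
tool_pos: [0.4153, 0.0614, 0.3026]
eef_rot: [0.795, 0.607, -0.0, -0.0]
contact_force: [-0.0, 0.0, -0.2]
opening: 1.0
finger_force: 0.0
```

```bash
python3 - <<'E'
from h import *
s=st(); p,d,c=snap('wrist','wrist1'); print(np.round(c['extrinsics'],3).tolist(),c['vfov'])
E
```

```text
{'clock': 2.8, 'q': [-0.454, 0.338, 0.274, 2.069, -0.132, 0.751, -0.363], 'tool_pos': [0.415, 0.061, 0.303], 'eef_rot': [0.795, 0.607, -0.0, -0.0], 'contact_force': [-0.043, 0.029, -0.156], 'opening': 1.0, 'finger_force': 0.0}
[[0.965, -0.249, -0.084, 0.436], [-0.263, -0.915, -0.305, 0.14], [-0.001, 0.316, -0.949, 0.448], [0.0, 0.0, 0.0, 1.0]] 69.50256071000412
```

View pics/wrist1.png

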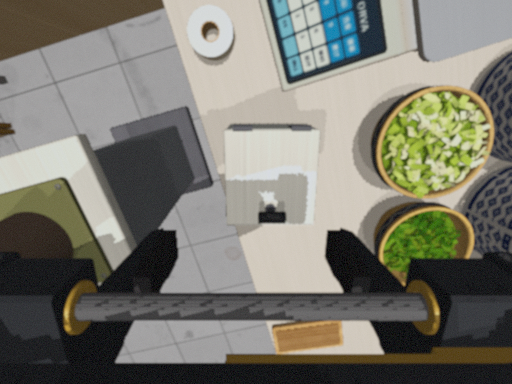

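Wrist view: box (225-320, 127-223), pull bar at (272,216), hinge knuckles at (240,127) and (300,127).

```bash
python3 - <<'E'
from h import *
z=np.load('pics/wrist1.npz');c=dict(vfov=z['k'][0],cx=z['k'][1],cy=z['k'][2],extrinsics=z['E']);p=z['p'];W=cloud(p,z['d'],c);h=W[...,2]
S=np.zeros(h.shape,bool);S[120:232,215:330]=1
m=S&(p.max(-1)<60)&(h>.105);v,u=np.where(m);q=W[m]
print('pull',m.sum(),u.min(),u.max(),v.min(),v.max(),q.mean(0).round(4),q.min(0).round(4),q.max(0).round(4), 'ztop',np.percentile(q[:,2],[5,50,95]).round(4))
r=cv2.minAreaRect(q[:,:2].astype(np.float32)*1000);print(r)
m=S&(h>.078)&(h<.1);q=W[m];r=cv2.minAreaRect(q[:,:2].astype(np.float32)*1000);print('plate',r,cv2.boxPoints(r).round(1).tolist(),np.linalg.lstsq(np.c_[q[:,:2]-q[:,:2].mean(0),np.ones(len(q))],q[:,2],rcond=None)[0].round(3))
m=S&(p.max(-1)<90)&(h>.06)&(h<.105);v,u=np.where(m);k=v<140;q=W[m][k];print('knuckles',k.sum(),u[k].min(),u[k].max(),q.mean(0).round(4),cv2.minAreaRect(q[:,:2].astype(np.float32)*1000))
E
```

```text
pull 260 259 329 210 231 [ 0.4227 -0.0053  0.1255] [ 0.4058 -0.015   0.1058] [0.4599 0.1405 0.4482] ztop [0.1187 0.1245 0.1265]
((440.2359924316406, 61.65813446044922), (152.69569396972656, 40.11262893676758), 78.48918151855469)
plate ((433.92236328125, 32.14154052734375), (141.78237915039062, 126.04540252685547), 74.79383850097656) [[354.5, -19.700000762939453], [476.1000061035156, -52.79999923706055], [513.2999877929688, 84.0], [391.70001220703125, 117.0999984741211]] [-0.004 -0.014  0.085]
knuckles 44 233 306 [0.4508 0.1002 0.0812] ((448.77679443359375, 99.03671264648438), (4.8104567527771, 94.29629516601562), 74.73657989501953)
```

Emit:
{"op": "step_arm", "data": {
  "motion": [
    {"dx":-0.4,"dy":0.15,"dz":0.4,"wx":0,"wy":0,"wz":0,"claw":65},
    {"dx":-0.8,"dy":0.3,"dz":0.8,"wx":0,"wy":0,"wz":0,"claw":65},
    {"dx":-0.8,"dy":0.3,"dz":0.8,"wx":0,"wy":0,"wz":0,"claw":65}
  ]
}}

```text
clock: 3.15
tool_pos: [0.4199, -0.0084, 0.236]
eef_rot: [0.795, 0.607, -0.003, -0.001]
contact_force: [-0.5, -0.4, 0.6]
opening: 0.758
finger_force: 0.0
```

Emit:
{"op": "step_arm", "data": {
  "motion": [
    {"dx":0,"dy":0,"dz":0.5,"wx":0,"wy":0,"wz":0,"claw":65},
    {"dx":0,"dy":0,"dz":0.8,"wx":0,"wy":0,"wz":0,"claw":65},
    {"dx":0,"dy":0,"dz":0.8,"wx":0,"wy":0,"wz":0,"claw":65},
    {"dx":0,"dy":0,"dz":0.8,"wx":0,"wy":0,"wz":0,"claw":65}
  ]
}}

```text
clock: 3.55
tool_pos: [0.4221, -0.0043, 0.175]
eef_rot: [0.793, 0.609, 0.0, -0.0]
contact_force: [1.0, -0.9, 0.8]
opening: 0.733
finger_force: 0.0
```

Emit:
{"op": "step_arm", "data": {
  "motion": [
    {"dx":-0.02,"dy":0,"dz":0.3,"wx":0,"wy":0,"wz":0,"claw":65},
    {"dx":-0.02,"dy":0,"dz":0.6,"wx":0,"wy":0,"wz":0,"claw":65},
    {"dx":-0.02,"dy":0,"dz":0.8,"wx":0,"wy":0,"wz":0,"claw":65},
    {"dx":-0.02,"dy":0,"dz":0.95,"wx":0,"wy":0,"wz":0,"claw":65},
    {"dx":-0.02,"dy":0,"dz":0.95,"wx":0,"wy":0,"wz":0,"claw":65},
    {"dx":-0.02,"dy":0,"dz":0.95,"wx":0,"wy":0,"wz":0,"claw":65}
  ]
}}

```text
clock: 4.15
tool_pos: [0.4225, -0.0067, 0.0998]
eef_rot: [0.793, 0.609, 0.001, 0.0]
contact_force: [-0.1, 0.2, 0.7]
opening: 0.742
finger_force: 0.0
```

Emit:
{"op": "step_arm", "data": {
  "motion": [
    {"dx":0,"dy":0,"dz":0,"wx":0,"wy":0,"wz":0,"claw":45},
    {"dx":0,"dy":0,"dz":0,"wx":0,"wy":0,"wz":0,"claw":38},
    {"dx":0,"dy":0,"dz":0,"wx":0,"wy":0,"wz":0,"claw":25},
    {"dx":0,"dy":0,"dz":0,"wx":0,"wy":0,"wz":0,"claw":25},
    {"dx":0,"dy":0,"dz":0,"wx":0,"wy":0,"wz":0,"claw":25}
  ],
  "force": 20
}}

```text
clock: 4.65
tool_pos: [0.4238, -0.0078, 0.0991]
eef_rot: [0.794, 0.608, 0.002, 0.002]
contact_force: [3.6, -1.0, 0.3]
opening: 0.403
finger_force: 20.0
```

Emit:
{"op": "step_arm", "data": {
  "motion": [
    {"dx":0.07,"dy":0,"dz":-0.175,"wx":0,"wy":0,"wz":0,"claw":25},
    {"dx":0.167,"dy":0,"dz":-0.34,"wx":0,"wy":0,"wz":0,"claw":25},
    {"dx":0.28,"dy":0,"dz":-0.49,"wx":0,"wy":0,"wz":0,"claw":25},
    {"dx":0.415,"dy":0,"dz":-0.625,"wx":0,"wy":0,"wz":0,"claw":25},
    {"dx":0.566,"dy":0,"dz":-0.74,"wx":0,"wy":0,"wz":0,"claw":25},
    {"dx":0.73,"dy":0,"dz":-0.84,"wx":0,"wy":0,"wz":0,"claw":25},
    {"dx":0.73,"dy":0,"dz":-0.84,"wx":0,"wy":0,"wz":0,"claw":25},
    {"dx":0.73,"dy":0,"dz":-0.84,"wx":0,"wy":0,"wz":0,"claw":25}
  ]
}}

```text
clock: 5.45
tool_pos: [0.4392, 0.0488, 0.1666]
eef_rot: [0.794, 0.608, 0.002, 0.002]
contact_force: [5.0, -0.4, 2.7]
opening: 0.4
finger_force: 20.0
```

Emit:
{"op": "step_arm", "data": {
  "motion": [
    {"dx":0.175,"dy":0,"dz":-0.07,"wx":0,"wy":0,"wz":0,"claw":25},
    {"dx":0.36,"dy":0,"dz":-0.12,"wx":0,"wy":0,"wz":0,"claw":25},
    {"dx":0.545,"dy":0,"dz":-0.15,"wx":0,"wy":0,"wz":0,"claw":25},
    {"dx":0.735,"dy":0,"dz":-0.15,"wx":0,"wy":0,"wz":0,"claw":25},
    {"dx":0.92,"dy":0,"dz":-0.125,"wx":0,"wy":0,"wz":0,"claw":25},
    {"dx":0.92,"dy":0,"dz":-0.125,"wx":0,"wy":0,"wz":0,"claw":25},
    {"dx":0.92,"dy":0,"dz":-0.125,"wx":0,"wy":0,"wz":0,"claw":25}
  ]
}}

```text
clock: 6.15
tool_pos: [0.4584, 0.1197, 0.1759]
eef_rot: [0.794, 0.608, 0.002, 0.002]
contact_force: [7.4, -1.4, -3.3]
opening: 0.408
finger_force: 20.0
```

Emit:
{"op": "step_arm", "data": {
  "motion": [
    {"dx":0.1,"dy":0,"dz":0.025,"wx":0,"wy":0,"wz":0,"claw":25},
    {"dx":0.21,"dy":0,"dz":0.055,"wx":0,"wy":0,"wz":0,"claw":25},
    {"dx":0.21,"dy":0,"dz":0.055,"wx":0,"wy":0,"wz":0,"claw":25},
    {"dx":0.21,"dy":0,"dz":0.055,"wx":0,"wy":0,"wz":0,"claw":25}
  ]
}}

```text
clock: 6.55
tool_pos: [0.4625, 0.135, 0.1713]
eef_rot: [0.794, 0.608, 0.001, 0.002]
contact_force: [6.5, -3.4, -3.9]
opening: 0.405
finger_force: 20.0
```

```bash
python3 - <<'E'
from h import *
s=st()
d=np.array(s['tool_pos'])-[.4238,-.0078,.0991];Y=d[0]*.262+d[1]*.965; a=np.degrees(np.arctan2(d[2]+37,0)) 
Yh,Zh=-110+Y*1e3,37+d[2]*1e3; print('theta',161.41-np.degrees(np.arctan2(Zh,Yh)),np.hypot(Yh,Zh))
E
```

```text
{'clock': 6.55, 'q': [-0.531, 0.633, 0.239, 2.074, -0.311, 0.464, -0.322], 'tool_pos': [0.463, 0.135, 0.171], 'eef_rot': [0.794, 0.608, 0.001, 0.002], 'contact_force': [6.527, -3.364, -3.942], 'opening': 0.405, 'finger_force': 20.004}
theta 90.57358650697388 115.62232405572558
```

Emit:
{"op": "step_arm", "data": {
  "motion": [
    {"dx":0,"dy":0,"dz":0,"wx":0,"wy":0,"wz":0,"claw":60},
    {"dx":0,"dy":0,"dz":0,"wx":0,"wy":0,"wz":0,"claw":60},
    {"dx":0,"dy":0,"dz":0,"wx":0,"wy":0,"wz":0,"claw":60},
    {"dx":0,"dy":0,"dz":-0.2,"wx":0,"wy":0,"wz":0,"claw":60},
    {"dx":0,"dy":0,"dz":-0.5,"wx":0,"wy":0,"wz":0,"claw":60},
    {"dx":0,"dy":0,"dz":-0.9,"wx":0,"wy":0,"wz":0,"claw":60},
    {"dx":0,"dy":0,"dz":-0.9,"wx":0,"wy":0,"wz":0,"claw":60}
  ]
}}

```text
clock: 7.25
tool_pos: [0.4616, 0.1369, 0.2463]
eef_rot: [0.794, 0.608, 0.003, 0.001]
contact_force: [0.8, 1.0, 0.1]
opening: 0.681
finger_force: 0.0
```

Emit:
{"op": "step_arm", "data": {
  "motion": [
    {"dx":-0.4,"dy":0,"dz":-0.4,"wx":0,"wy":0,"wz":0,"claw":60},
    {"dx":-0.9,"dy":0,"dz":-0.5,"wx":0,"wy":0,"wz":0,"claw":60},
    {"dx":-1,"dy":-0.05,"dz":-0.5,"wx":0,"wy":0,"wz":0,"claw":60},
    {"dx":-1,"dy":-0.05,"dz":-0.5,"wx":0,"wy":0,"wz":0,"claw":60},
    {"dx":-1,"dy":-0.05,"dz":-0.5,"wx":0,"wy":0,"wz":0,"claw":60}
  ]
}}

```text
clock: 7.75
tool_pos: [0.4352, 0.0614, 0.2828]
eef_rot: [0.793, 0.609, -0.0, -0.001]
contact_force: [0.2, 1.7, 0.2]
opening: 0.675
finger_force: 0.0
```

```bash
python3 - <<'E'
from h import *
s=st(); p,d,c=snap('wrist','wrist2'); p2,_,_=snap('side','side2')
a=cv2.resize(p2[130:290,170:330],(384,384),interpolation=2)
cv2.imwrite('pics/c2.png',cv2.resize(np.hstack([p,a])[:,:,::-1],(800,343)))
E
```

```text
{'clock': 7.75, 'q': [-0.483, 0.403, 0.346, 2.053, -0.205, 0.719, -0.268], 'tool_pos': [0.435, 0.061, 0.283], 'eef_rot': [0.793, 0.609, -0.0, -0.001], 'contact_force': [0.228, 1.651, 0.222], 'opening': 0.675, 'finger_force': 0.0}
```

View pics/c2.png

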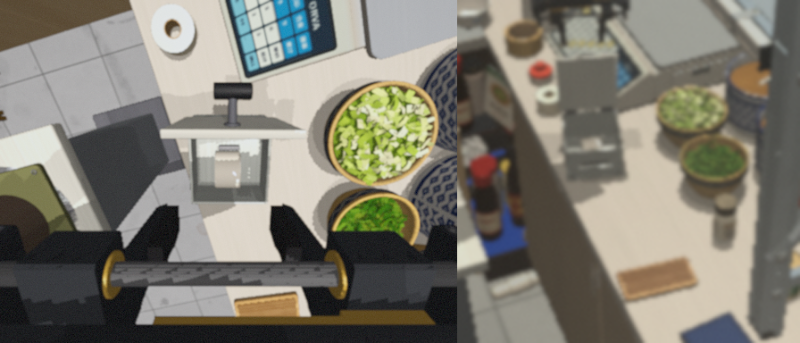

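Flap stands upright; the roll lies in the box at about (228,168) of the composite (255,188 in the wrist picture).

```bash
python3 - <<'E'
from h import *
z=np.load('pics/wrist2.npz');c=dict(vfov=z['k'][0],cx=z['k'][1],cy=z['k'][2],extrinsics=z['E']);p=z['p'];W=cloud(p,z['d'],c)
yaw=np.radians(-15.2);ex=np.array([np.cos(yaw),np.sin(yaw)]);ey=np.array([-ex[1],ex[0]])
o=np.array([.433,.037]);X=(W[...,:2]-o)@ex*1e3;Y=(W[...,:2]-o)@ey*1e3;Z=W[...,2]*1e3
S=np.zeros(Z.shape,bool);S[145:232,200:310]=1
m=S&(abs(X)<50)&(abs(Y)<57)&(Z>42)&(Z<72)
for a in(X,Y,Z):print(m.sum(),np.percentile(a[m],[1,5,50,95,99]).round(1))
t=m&(Z>np.percentile(Z[m],98)-1.5);print('crest Y',Y[t].mean(),'X',X[t].min(),X[t].max())
r=S&(Z>74)&(Z<86);print('rim X',np.percentile(X[r],[1,99]),'Y',np.percentile(Y[r],[1,99]))
# circle fit in Y,Z
y,h=Y[m],Z[m];s=np.linalg.lstsq(np.c_[2*y,2*h,np.ones(len(y))],y**2+h**2,rcond=None)[0];print('circle',s[:2],np.sqrt(s[2]+s[0]**2+s[1]**2))
for k in(-25,-20,-15): print(k,(o+ey*k/1e3).round(4))
T=get_state()['tool_pos'];print('delta for roll y=-19.5:',(ey@(o+ey*-.0195-T[:2])).round(4),(ex@(o-T[:2])).round(4))
E
```

```text
1116 [-19.9 -18.4  -0.3  17.7  19.1]
1116 [-48.2 -43.8 -15.8   3.8   5.1]
1116 [43.2 47.4 64.4 68.4 69. ]
crest Y -24.213424442453245 X -19.72553682320628 19.326083804164348
rim X [-57.5695692   61.76125124] Y [-67.78482574  33.9504273 ]
circle [-24.64943075  38.24295773] 29.853750241427903
-25 [0.4264 0.0129]
-20 [0.4278 0.0177]
-15 [0.4291 0.0225]
delta for roll y=-19.5: -0.044 0.0039
```

Emit:
{"op": "step_arm", "data": {
  "motion": [
    {"dx":-0.3,"dy":0.04,"dz":0.2,"wx":0,"wy":0,"wz":0,"claw":60},
    {"dx":-0.6,"dy":0.04,"dz":0.7,"wx":0,"wy":0,"wz":0,"claw":60},
    {"dx":-0.6,"dy":0.04,"dz":1,"wx":0,"wy":0,"wz":0,"claw":60},
    {"dx":-0.6,"dy":0.04,"dz":1,"wx":0,"wy":0,"wz":0,"claw":60}
  ]
}}

```text
clock: 8.25
tool_pos: [0.4244, 0.0134, 0.201]
eef_rot: [0.793, 0.609, -0.003, -0.002]
contact_force: [0.0, -0.2, -0.1]
opening: 0.682
finger_force: 0.0
```

Emit:
{"op": "step_arm", "data": {
  "motion": [
    {"dx":0,"dy":0,"dz":0.4,"wx":0,"wy":0,"wz":0,"claw":60},
    {"dx":0,"dy":0,"dz":0.8,"wx":0,"wy":0,"wz":0,"claw":60},
    {"dx":0,"dy":0,"dz":1,"wx":0,"wy":0,"wz":0,"claw":60},
    {"dx":0,"dy":0,"dz":1,"wx":0,"wy":0,"wz":0,"claw":60},
    {"dx":0,"dy":0,"dz":1,"wx":0,"wy":0,"wz":0,"claw":60},
    {"dx":0,"dy":0,"dz":1,"wx":0,"wy":0,"wz":0,"claw":60}
  ]
}}

```text
clock: 8.85
tool_pos: [0.4273, 0.0135, 0.1246]
eef_rot: [0.793, 0.609, 0.001, 0.001]
contact_force: [-0.4, 0.7, -0.1]
opening: 0.678
finger_force: 0.0
```

```bash
python3 - <<'E'
from h import *
s=st();yaw=np.radians(-15.2);ex=np.array([np.cos(yaw),np.sin(yaw)]);ey=np.array([-ex[1],ex[0]])
d=np.array([.433,.037])+ey*-.0235-ex*.0003-s['tool_pos'][:2];print('dx,dy,dz units',ey@d/.08,ex@d/.08,(s['tool_pos'][2]-.026)/.08)
M=R.from_quat(s['eef_rot']).as_matrix();print(M.round(3))
E
```

```text
{'clock': 8.85, 'q': [-0.216, 0.68, 0.123, 2.259, -0.365, 0.218, -0.026], 'tool_pos': [0.427, 0.014, 0.125], 'eef_rot': [0.793, 0.609, 0.001, 0.001], 'contact_force': [-0.422, 0.739, -0.068], 'opening': 0.678, 'finger_force': 0.0}
dx,dy,dz units 0.00811361160874619 -0.011705744021668192 1.2326009751310867
[[ 0.259  0.966  0.002]
 [ 0.966 -0.259  0.   ]
 [ 0.001  0.002 -1.   ]]
```

Emit:
{"op": "step_arm", "data": {
  "motion": [
    {"dx":0,"dy":-0.01,"dz":0.25,"wx":0,"wy":0,"wz":0,"claw":60},
    {"dx":0,"dy":-0.01,"dz":0.5,"wx":0,"wy":0,"wz":0,"claw":60},
    {"dx":0,"dy":-0.01,"dz":0.7,"wx":0,"wy":0,"wz":0,"claw":60},
    {"dx":0,"dy":-0.01,"dz":0.7,"wx":0,"wy":0,"wz":0,"claw":60},
    {"dx":0,"dy":-0.01,"dz":0.7,"wx":0,"wy":0,"wz":0,"claw":60}
  ]
}}

```text
clock: 9.35
tool_pos: [0.4259, 0.0133, 0.0683]
eef_rot: [0.794, 0.608, 0.0, 0.0]
contact_force: [-0.2, -0.0, -0.3]
opening: 0.683
finger_force: 0.0
```

```bash
python3 -c "
from h import *
st()"
```

```text
{'clock': 9.35, 'q': [-0.157, 0.803, 0.029, 2.287, -0.394, 0.055, -0.006], 'tool_pos': [0.426, 0.013, 0.068], 'eef_rot': [0.794, 0.608, 0.0, 0.0], 'contact_force': [-0.157, -0.001, -0.318], 'opening': 0.683, 'finger_force': 0.0}
```

Emit:
{"op": "step_arm", "data": {
  "motion": [
    {"dx":0,"dy":0.01,"dz":0.06,"wx":0,"wy":0,"wz":0,"claw":60},
    {"dx":0,"dy":0.01,"dz":0.12,"wx":0,"wy":0,"wz":0,"claw":60},
    {"dx":0,"dy":0.01,"dz":0.12,"wx":0,"wy":0,"wz":0,"claw":60},
    {"dx":0,"dy":0.01,"dz":0.12,"wx":0,"wy":0,"wz":0,"claw":60}
  ]
}}

```text
clock: 9.75
tool_pos: [0.4277, 0.0131, 0.0593]
eef_rot: [0.794, 0.608, 0.0, 0.0]
contact_force: [-0.8, 0.4, 0.4]
opening: 0.678
finger_force: 0.0
```

```bash
python3 -c "
from h import *
st()"
```

```text
{'clock': 9.75, 'q': [-0.161, 0.825, 0.037, 2.284, -0.699, 0.043, 0.301], 'tool_pos': [0.428, 0.013, 0.059], 'eef_rot': [0.794, 0.608, 0.0, 0.0], 'contact_force': [-0.814, 0.423, 0.427], 'opening': 0.678, 'finger_force': 0.0}
```

```bash
cat > fk.py <<'E'
from h import *
from scipy.optimize import least_squares
D=[([-1.26,.69,-.194,1.566,.157,.902,-.215],[.171,.601,.238],[.138,.99,-.001,0]),
([-.454,.338,.274,2.069,-.132,.751,-.363],[.415,.061,.303],[.795,.607,0,0]),
([-.531,.633,.239,2.074,-.311,.464,-.322],[.463,.135,.171],[.794,.608,.001,.002]),
([-.483,.403,.346,2.053,-.205,.719,-.268],[.435,.061,.283],[.793,.609,0,-.001]),
([-.216,.68,.123,2.259,-.365,.218,-.026],[.427,.014,.125],[.793,.609,.001,.001]),
([-.157,.803,.029,2.287,-.394,.055,-.006],[.426,.013,.068],[.794,.608,0,0]),
([-.161,.825,.037,2.284,-.699,.043,.301],[.428,.013,.059],[.794,.608,0,0])]
def fk(q,P,s):
    h,x0,a,ea,b,eb,L,el,c7=P
    A=R.from_euler('z',s[0]*q[0]);p=np.array([0,0,h])+A.apply([x0,0,0])
    A=A*R.from_euler('y',q[1])*R.from_euler('z',s[1]*q[2]);p=p+A.apply([ea,0,a])
    A=A*R.from_euler('y',q[3])*R.from_euler('z',s[2]*q[4]);p=p+A.apply([eb,0,b])
    A=A*R.from_euler('y',q[5])*R.from_euler('z',s[3]*q[6]+c7);p=p+A.apply([0,0,L])+A.apply([el,0,0])*0
    return p,A
def res(P,s):
    o=[]
    for q,t,e in D:
        p,A=fk(q,P,s);o+=list((p-t)*10)+list((A.inv()*R.from_quat(e)).as_rotvec())
    return np.array(o)
def fit():
    best=None
    import itertools
    for s in itertools.product((1,-1),repeat=4):
      for c in(0,1.57,3.14,-1.57):
        r=least_squares(res,[.3,0,.4,0,.4,0,.2,0,c],args=(s,))
        if best is None or r.cost<best[0]:best=(r.cost,r.x,s)
    return best
E
python3 - <<'E'
from fk import *
c,P,s=fit();print(c,P.round(3),s,abs(res(P,s)).max());np.savez('fk.npz',P=P,s=s)
q0=np.array(D[-1][0]);lo=np.array([-3.01,-.46,-1.47,.13,-1,.04,-2.66]);hi=np.array([3.01,2.08,1.51,2.56,4.14,2.09,2.66])
base=R.from_quat([.794,.608,0,0]);tgt=np.array([.427,.0135])
for z in(.045,.033):
  for t in(0,4,6,8,10):
    T=base*R.from_euler('x',t,degrees=True)
    # grasp point fixed at xy tgt, z+.019
    tp=np.array([*tgt,z+.019])+T.apply([0,0,.019])
    for q5 in(-.4,.5,1.5,2.5):
      def f(q):
        p,A=fk(q,P,s);return np.r_[(p-tp)*100,(A.inv()*T).as_rotvec()*30,(q-q0)*.02]
      st0=q0.copy();st0[4]=q5;st0[6]+=-(q5+.7);st0[5]=.15
      r=least_squares(f,np.clip(st0,lo+.02,hi-.02),bounds=(lo+.015,hi-.02));e=np.linalg.norm(f(r.x)[:6])
      if e<.1:print(z,t,q5,r.x.round(2),round(e,3))
E
```

```text
0.3975821649646007 [-0.025 -0.029  0.513  0.017  0.329 -0.063 -0.057 -3.178  1.571] (-1, -1, -1, -1) 0.6057457231708732
0.045 0 -0.4 [-0.17  0.82  0.06  2.27 -0.69  0.07  0.3 ] 0.0
0.045 0 0.5 [ 0.08  0.82 -0.04  2.28  0.58  0.06 -0.79] 0.0
0.045 0 1.5 [ 0.08  0.82 -0.04  2.28  0.58  0.06 -0.79] 0.0
0.045 0 2.5 [ 0.08  0.82 -0.04  2.28  0.58  0.06 -0.79] 0.0
0.045 4 -0.4 [-0.18  0.82  0.08  2.28 -0.68  0.13  0.28] 0.0
0.045 4 0.5 [-0.18  0.82  0.08  2.28 -0.68  0.13  0.28] 0.0
0.045 4 1.5 [-0.18  0.82  0.08  2.28 -0.68  0.13  0.28] 0.0
0.045 4 2.5 [-0.18  0.82  0.08  2.28 -0.68  0.13  0.28] 0.0
0.045 6 -0.4 [-0.19  0.82  0.08  2.29 -0.67  0.16  0.28] 0.0
0.045 6 0.5 [-0.19  0.82  0.08  2.29 -0.67  0.16  0.28] 0.0
0.045 6 1.5 [-0.19  0.82  0.08  2.29 -0.67  0.16  0.28] 0.0
0.045 6 2.5 [-0.19  0.82  0.08  2.29 -0.67  0.16  0.28] 0.0
0.045 8 -0.4 [-0.2   0.82  0.09  2.3  -0.66  0.19  0.27] 0.0
0.045 8 0.5 [-0.2   0.82  0.09  2.3  -0.66  0.19  0.27] 0.0
0.045 8 1.5 [-0.2   0.82  0.09  2.3  -0.66  0.19  0.27] 0.0
0.045 8 2.5 [-0.2   0.82  0.09  2.3  -0.66  0.19  0.27] 0.0
0.045 10 -0.4 [-
[... 743 characters left out ...]
 0.06  2.29 -0.68  0.13  0.29] 0.0
0.033 6 0.5 [-0.17  0.85  0.06  2.29 -0.68  0.13  0.29] 0.0
0.033 6 1.5 [-0.17  0.85  0.06  2.29 -0.68  0.13  0.29] 0.0
0.033 6 2.5 [-0.17  0.85  0.06  2.29 -0.68  0.13  0.29] 0.0
0.033 8 -0.4 [-0.18  0.84  0.07  2.3  -0.68  0.16  0.28] 0.0
0.033 8 0.5 [-0.18  0.84  0.07  2.3  -0.68  0.16  0.28] 0.0
0.033 8 1.5 [-0.18  0.84  0.07  2.3  -0.68  0.16  0.28] 0.0
0.033 8 2.5 [-0.18  0.84  0.07  2.3  -0.68  0.16  0.28] 0.0
0.033 10 -0.4 [-0.19  0.84  0.07  2.31 -0.67  0.2   0.27] 0.0
0.033 10 0.5 [-0.19  0.84  0.07  2.31 -0.67  0.2   0.27] 0.0
0.033 10 1.5 [-0.19  0.84  0.07  2.31 -0.67  0.2   0.27] 0.0
0.033 10 2.5 [-0.19  0.84  0.07  2.31 -0.67  0.2   0.27] 0.0
```

Emit:
{"op": "step_arm", "data": {
  "motion": [
    {"dx":0,"dy":-0.01,"dz":0,"wx":0.01,"wy":0,"wz":0,"claw":60},
    {"dx":0,"dy":-0.02,"dz":0,"wx":0.02,"wy":0,"wz":0,"claw":60},
    {"dx":0,"dy":-0.025,"dz":0,"wx":0.03,"wy":0,"wz":0,"claw":60},
    {"dx":0,"dy":-0.025,"dz":0,"wx":0.03,"wy":0,"wz":0,"claw":60},
    {"dx":0,"dy":-0.025,"dz":0,"wx":0.03,"wy":0,"wz":0,"claw":60}
  ]
}}

```text
clock: 10.25
tool_pos: [0.4254, 0.0137, 0.059]
eef_rot: [0.793, 0.608, -0.029, -0.037]
contact_force: [0.1, 0.0, -1.1]
opening: 0.683
finger_force: 0.0
```

```bash
cat > go.py <<'E'
from h import *
import sys
def go(target): # target grasp point
    s=st();M=R.from_quat(s['eef_rot']).as_matrix();g=np.array(s['tool_pos'])-M[:,2]*.019
    print('grasp pt',g.round(4),'tilt',np.degrees(np.arccos(-M[2,2])).round(1),'units',(M.T@(np.array(target)-g)/.08).round(3))
if __name__=='__main__': go([float(a) for a in sys.argv[1:4]])
E
python3 go.py .4265 .0143 .052
```

```text
{'clock': 10.25, 'q': [-0.203, 0.843, 0.147, 2.209, -0.663, 0.233, 0.293], 'tool_pos': [0.425, 0.014, 0.059], 'eef_rot': [0.793, 0.608, -0.029, -0.037], 'contact_force': [0.062, 0.04, -1.083], 'opening': 0.683, 'finger_force': 0.0}
grasp pt [0.4272 0.0132 0.078 ] tilt 5.4 units [0.011 0.019 0.324]
```

Emit:
{"op": "step_arm", "data": {
  "motion": [
    {"dx":0.01,"dy":0.01,"dz":0.12,"wx":0,"wy":0,"wz":0,"claw":60},
    {"dx":0.01,"dy":0.02,"dz":0.24,"wx":0,"wy":0,"wz":0,"claw":60},
    {"dx":0.01,"dy":0.02,"dz":0.33,"wx":0,"wy":0,"wz":0,"claw":60},
    {"dx":0.01,"dy":0.02,"dz":0.33,"wx":0,"wy":0,"wz":0,"claw":60},
    {"dx":0.01,"dy":0.02,"dz":0.33,"wx":0,"wy":0,"wz":0,"claw":60}
  ]
}}

```text
clock: 10.75
tool_pos: [0.424, 0.0145, 0.0319]
eef_rot: [0.793, 0.608, -0.03, -0.038]
contact_force: [0.3, -0.0, -0.2]
opening: 0.682
finger_force: 0.0
```

```bash
python3 go.py .4265 .0143 .045
```

```text
{'clock': 10.75, 'q': [-0.167, 0.897, 0.085, 2.212, -0.683, 0.16, 0.308], 'tool_pos': [0.424, 0.014, 0.032], 'eef_rot': [0.793, 0.608, -0.03, -0.038], 'contact_force': [0.323, -0.011, -0.162], 'opening': 0.682, 'finger_force': 0.0}
grasp pt [0.4257 0.014  0.0508] tilt 5.5 units [0.006 0.015 0.071]
```

Emit:
{"op": "step_arm", "data": {
  "motion": [
    {"dx":0,"dy":0.01,"dz":0.06,"wx":0,"wy":0,"wz":0,"claw":60},
    {"dx":0,"dy":0.01,"dz":0.06,"wx":0,"wy":0,"wz":0,"claw":60},
    {"dx":0,"dy":0.01,"dz":0.06,"wx":0,"wy":0,"wz":0,"claw":46},
    {"dx":0,"dy":0.01,"dz":0.06,"wx":0,"wy":0,"wz":0,"claw":42},
    {"dx":0,"dy":0.01,"dz":0.06,"wx":0,"wy":0,"wz":0,"claw":30},
    {"dx":0,"dy":0.01,"dz":0.06,"wx":0,"wy":0,"wz":0,"claw":30},
    {"dx":0,"dy":0.01,"dz":0.06,"wx":0,"wy":0,"wz":0,"claw":30},
    {"dx":0,"dy":0.01,"dz":0.06,"wx":0,"wy":0,"wz":0,"claw":30}
  ],
  "force": 20
}}

```text
clock: 11.55
tool_pos: [0.4251, 0.0144, 0.0276]
eef_rot: [0.793, 0.608, -0.029, -0.037]
contact_force: [0.2, -0.7, 5.0]
opening: 0.471
finger_force: 20.8
```

Emit:
{"op": "step_arm", "data": {
  "motion": [
    {"dx":0,"dy":-0.02,"dz":-0.2,"wx":0,"wy":0,"wz":0,"claw":30},
    {"dx":0,"dy":-0.04,"dz":-0.4,"wx":0,"wy":0,"wz":0,"claw":30},
    {"dx":0,"dy":-0.06,"dz":-0.6,"wx":0,"wy":0,"wz":0,"claw":30},
    {"dx":0,"dy":-0.08,"dz":-0.8,"wx":0,"wy":0,"wz":0,"claw":30},
    {"dx":0,"dy":-0.09,"dz":-1,"wx":0,"wy":0,"wz":0,"claw":30},
    {"dx":0,"dy":-0.09,"dz":-1,"wx":0,"wy":0,"wz":0,"claw":30}
  ]
}}

```text
clock: 12.15
tool_pos: [0.4256, 0.0145, 0.1087]
eef_rot: [0.793, 0.608, -0.029, -0.037]
contact_force: [-0.1, -0.6, -1.1]
opening: 0.454
finger_force: 19.8
```

Emit:
{"op": "step_arm", "data": {
  "motion": [
    {"dx":0,"dy":-0.03,"dz":-0.3,"wx":0,"wy":0,"wz":0,"claw":30},
    {"dx":0,"dy":-0.06,"dz":-0.6,"wx":0,"wy":0,"wz":0,"claw":30},
    {"dx":0,"dy":-0.09,"dz":-0.9,"wx":-0.015,"wy":0,"wz":0,"claw":30},
    {"dx":0,"dy":-0.09,"dz":-1,"wx":-0.03,"wy":0,"wz":0,"claw":30},
    {"dx":0,"dy":-0.09,"dz":-1,"wx":-0.03,"wy":0,"wz":0,"claw":30}
  ]
}}

```text
clock: 12.65
tool_pos: [0.4243, 0.0148, 0.1881]
eef_rot: [0.793, 0.609, -0.001, -0.001]
contact_force: [0.2, -0.2, -1.0]
opening: 0.456
finger_force: 19.8
```

```bash
python3 go.py .427 -.335 .17; python3 - <<'E'
from h import *
p,d,c=snap('wrist','wrist3'); cv2.imwrite('pics/w3.png',p[:,:,::-1])
E
```

```text
{'clock': 12.65, 'q': [-0.407, 0.576, 0.416, 2.216, -0.535, 0.448, 0.177], 'tool_pos': [0.424, 0.015, 0.188], 'eef_rot': [0.793, 0.609, -0.001, -0.001], 'contact_force': [0.179, -0.195, -1.014], 'opening': 0.456, 'finger_force': 19.847}
grasp pt [0.4243 0.0148 0.2071] tilt 0.1 units [-4.215  1.165  0.461]
```

View pics/w3.png

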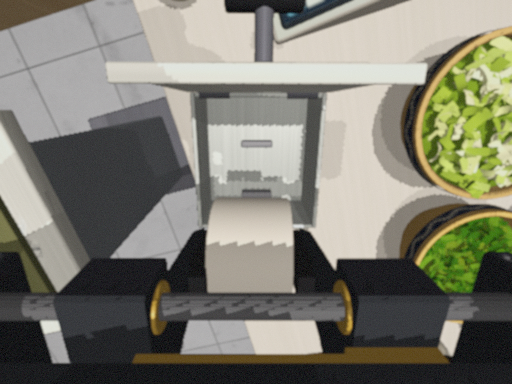

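Roll is in the fingers (250,245), the box is empty and the flap is upright.

Emit:
{"op": "step_arm", "data": {
  "motion": [
    {"dx":-0.3,"dy":0.08,"dz":0,"wx":0,"wy":0,"wz":0,"claw":30},
    {"dx":-0.65,"dy":0.18,"dz":0,"wx":0,"wy":0,"wz":0,"claw":30},
    {"dx":-0.95,"dy":0.26,"dz":0,"wx":0,"wy":0,"wz":0,"claw":30}
  ]
}}

```text
clock: 13.0
tool_pos: [0.4259, -0.0657, 0.1868]
eef_rot: [0.793, 0.609, -0.002, -0.001]
contact_force: [0.6, -0.3, -0.5]
opening: 0.454
finger_force: 19.8
```

Emit:
{"op": "step_arm", "data": {
  "motion": [
    {"dx":-0.35,"dy":0.1,"dz":0,"wx":0,"wy":0,"wz":0,"claw":30},
    {"dx":-0.7,"dy":0.19,"dz":0,"wx":0,"wy":0,"wz":0,"claw":30},
    {"dx":-1,"dy":0.28,"dz":0,"wx":0,"wy":0,"wz":0,"claw":30}
  ]
}}

```text
clock: 13.3
tool_pos: [0.4264, -0.1492, 0.1867]
eef_rot: [0.794, 0.608, -0.002, -0.002]
contact_force: [0.1, 1.3, -0.8]
opening: 0.459
finger_force: 19.8
```

Emit:
{"op": "step_arm", "data": {
  "motion": [
    {"dx":-0.35,"dy":0.1,"dz":0,"wx":0,"wy":0,"wz":0,"claw":30},
    {"dx":-0.7,"dy":0.19,"dz":0,"wx":0,"wy":0,"wz":0,"claw":30},
    {"dx":-1,"dy":0.28,"dz":0,"wx":0,"wy":0,"wz":0,"claw":30}
  ]
}}

```text
clock: 13.6
tool_pos: [0.4271, -0.2323, 0.1865]
eef_rot: [0.794, 0.608, -0.001, -0.002]
contact_force: [0.7, -0.6, -0.9]
opening: 0.457
finger_force: 19.8
```

Emit:
{"op": "step_arm", "data": {
  "motion": [
    {"dx":-0.35,"dy":0.1,"dz":0.1,"wx":0,"wy":0,"wz":0,"claw":30},
    {"dx":-0.65,"dy":0.18,"dz":0.2,"wx":0,"wy":0,"wz":0,"claw":30},
    {"dx":-0.9,"dy":0.25,"dz":0.3,"wx":0,"wy":0,"wz":0,"claw":30},
    {"dx":-0.9,"dy":0.25,"dz":0.3,"wx":0,"wy":0,"wz":0,"claw":30},
    {"dx":-0.9,"dy":0.25,"dz":0.3,"wx":0,"wy":0,"wz":0,"claw":30}
  ]
}}

```text
clock: 14.1
tool_pos: [0.4277, -0.3048, 0.1626]
eef_rot: [0.794, 0.608, -0.001, -0.002]
contact_force: [0.6, 0.8, -0.7]
opening: 0.456
finger_force: 19.8
```

```bash
python3 go.py .427 -.335 .157
```

```text
{'clock': 14.1, 'q': [0.332, 0.703, 0.332, 1.952, -0.411, 0.556, 0.682], 'tool_pos': [0.428, -0.305, 0.163], 'eef_rot': [0.794, 0.608, -0.001, -0.002], 'contact_force': [0.645, 0.79, -0.733], 'opening': 0.456, 'finger_force': 19.847}
grasp pt [ 0.4278 -0.3049  0.1816] tilt 0.3 units [-0.367  0.09   0.307]
```

Emit:
{"op": "step_arm", "data": {
  "motion": [
    {"dx":-0.15,"dy":0.04,"dz":0.15,"wx":0,"wy":0,"wz":0,"claw":30},
    {"dx":-0.3,"dy":0.08,"dz":0.25,"wx":0,"wy":0,"wz":0,"claw":30},
    {"dx":-0.37,"dy":0.09,"dz":0.31,"wx":0,"wy":0,"wz":0,"claw":30},
    {"dx":-0.37,"dy":0.09,"dz":0.31,"wx":0,"wy":0,"wz":0,"claw":30},
    {"dx":-0.37,"dy":0.09,"dz":0.31,"wx":0,"wy":0,"wz":0,"claw":30},
    {"dx":-0.37,"dy":0.09,"dz":0.31,"wx":0,"wy":0,"wz":0,"claw":30},
    {"dx":-0.37,"dy":0.09,"dz":0.31,"wx":0,"wy":0,"wz":0,"claw":30},
    {"dx":-0.37,"dy":0.09,"dz":0.31,"wx":0,"wy":0,"wz":0,"claw":30}
  ]
}}

```text
clock: 14.9
tool_pos: [0.4277, -0.3355, 0.1395]
eef_rot: [0.793, 0.609, -0.0, -0.0]
contact_force: [0.6, 0.2, 0.3]
opening: 0.458
finger_force: 19.8
```

```bash
python3 go.py .427 -.335 .157;python3 - <<'E'
from h import *
p,d,c=snap('top','top4');q,d2,c2=snap('side','side4');print(np.abs(get_state()['qd']).max())
W=cloud(q,d2,c2);m=(abs(W[...,0]-.427)<.06)&(abs(W[...,1]+.335)<.08)&(W[...,2]>.1)&(W[...,2]<.2)&(q.min(-1)>130)
print('roll px',m.sum(),W[m].min(0).round(3) if m.any() else 0,W[m].max(0).round(3) if m.any() else 0)
W=cloud(p,d,c);m=(p[...,0].astype(int)-p[...,2]>50)&(abs(W[...,2])<.03)&(abs(W[...,1]+.335)<.1)&(abs(W[...,0]-.427)<.06)
print('tray',m.sum(),cv2.minAreaRect(W[m][:,:2].astype(np.float32)*1000) if m.any() else 0)
a=cv2.resize(p[130:250,170:370],(500,300),interpolation=2);b=cv2.resize(q[130:290,180:340],(300,300),interpolation=2)
cv2.imwrite('pics/c4.png',np.hstack([a,b])[:,:,::-1])
E
```

```text
{'clock': 14.9, 'q': [0.4, 0.755, 0.306, 1.917, -0.417, 0.532, 0.729], 'tool_pos': [0.428, -0.336, 0.139], 'eef_rot': [0.793, 0.609, -0.0, -0.0], 'contact_force': [0.593, 0.209, 0.348], 'opening': 0.458, 'finger_force': 19.847}
grasp pt [ 0.4277 -0.3355  0.1585] tilt 0.1 units [ 0.004 -0.01   0.018]
0.002674615277655162
roll px 11 [ 0.409 -0.364  0.127] [ 0.459 -0.356  0.167]
tray 0 0
```

View pics/c4.png

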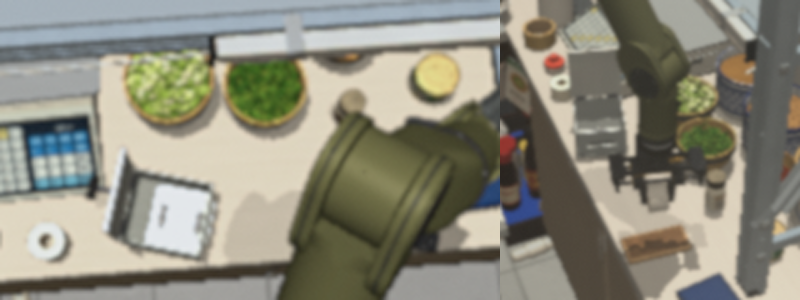

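The flap is standing and the roll is held over the tray, at (655,190) in the side view with the tray at (655,243). The arm is at rest.

```bash
python3 -c "
from h import *
print(workorder.finish_job())"
```

```text
the job is handed in; nothing more can be done
None
```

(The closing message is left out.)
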